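Post the old slide mailer through the glass-waste bin's one-way flap

TASK

Throw away the slides in the flat rectangular mailer: lift it out of the white rack and push it endways down the inlet in the sloping hood of the glass-waste bin, through the sprung one-way flap and right past it, so that it drops inside the bin and the flap springs fully shut behind it. Leave the two round mailers standing in the rack, and do not disturb the other things on the bench.

Things in the scene. Friction and masses are not known exactly. Their poses are not given: they have to be found in the camera images.
- mailer_mid (a point): Centre of the flat slide mailer to throw away: off-white rectangular plastic box with a greyer flip lid, 22 (its x) x 34 (its y) x 88 mm tall (its z, up at the start), about 55 g; the lowest 5 mm are stepped in by 2.5 mm. Stands upright in a rack pocket, underside 6 mm, top 94 mm above the bench. Half a turn about z makes no difference. May be gripped firmly across its 34 mm.
- bin: Glass-waste bin fixed to the bench, white with a clear front window and a grey sloping hood that holds the inlet; origin at the centre of its underside, front towards -x. 190 mm deep, 200 mm wide, 160 mm high in front, 250 mm at the back.
- mouth (a point): Centre of the inlet mouth, in the plane of its rim, 209 mm above the bench. z points straight out of the mouth (25 deg off vertical, leaning to the bin's front), x up the slope to the bin's back, y left. The throat runs 45 mm down -z, 34 mm (x) by 56 mm (y), edges bevelled over the top 5 mm; below it the bin is empty. Rim 7 mm high over the flat hood, which is parallel to the rim.
- flap (a joint): Angle of the steel flap that closes the throat: 0 shut, lying across it 6 mm below the rim; it opens only inwards (down), to 1.45 rad. 32 mm long, 54 mm wide. A spring shuts it: 0.07 N m when shut, 0.13 N m wide open, so the mailer takes 6 to 10 N to push through; its weight or a drop does not open it.
- flap_hinge (a point): Middle of the flap's hinge line, at the throat's upper (+x) wall. A passing mailer holds the flap at about 1.2 rad, its free edge 36 mm below the rim; the flap presses it on the throat's -x wall, where friction holds it if let go, and bites if it is drawn back. It drops free only once its upper end is pushed past that edge; the pusher must then leave for the flap to shut.
- rack: White plastic rack block 165 mm (its x) by 62 mm (its y) by 30 mm high, fixed; origin at the centre of its underside. Three pockets 52 mm apart along its x, each 27 by 39 mm and 24 mm deep, open at the top. The mailer stands in one of them, its axes along those of the rack, the round ones in the others.
- jar_a_mid (a point): Centre of a round screw-cap mailer, 25 mm diameter, 82 mm tall, standing in a rack pocket. To be left alone.
- jar_b_mid (a point): Centre of the other round screw-cap mailer, 25 mm diameter, 82 mm tall, standing in a rack pocket. To be left alone.
- dishes: Two stacked Petri dishes, 92 mm diameter, 32 mm high; origin at the centre of the underside. To be left alone.
- flask: Lying culture flask, 165 mm long, 85 mm wide, 36 mm high, its neck towards its -x; origin at the underside. To be left alone.
- slide_box: Slide box 85 by 100 by 34 mm; origin at the centre of the underside. To be left alone.
- wash_bottle: Wash bottle, 64 mm diameter, 170 mm tall with its spout; origin at the centre of the underside. To be left alone.
- pen: Pen, 130 mm long, lying on the notebook; origin under its middle. To be left alone.
Not all that is in view belongs to the job. What is shaped like the part that bears mailer_mid but green is not meant. Leave any orange look-alike of the part that bears jar_b_mid alone.

How it is judged:
By the outcome, as a careful person would: the job done as asked, in the order asked, and still so for the second after the job is handed in, with the robot touching nothing.
It also fails if it takes over 53 s, if anything falls off the work surface, if the arm or the gripper's body presses on something with over 40 N, if the wrist force passes 120 N, or if a joint passes its speed limit or range.

ROBOT

A 6-joint arm with a two-finger parallel gripper is mounted at the origin on the work surface. World frame = base frame: x ahead of the robot, y to its left, z up, the work surface at z = 0. Lengths are in m, angles in degrees, forces in N, time in s.
With the tool pointing down it reaches from about 0.3 to 0.875 m from the base axis. Payload 6.4 kg.
Tool frame: the origin (TCP) lies between the finger pads; the fingertips stand 11 mm ahead of it and the grasp point (between the pads) lies 8 mm behind it; z points along the fingers, y is the line along which they close (so a half turn about z gives the same grasp; the last joint's range is limited). The gripper opens to 88 mm and grips with 3 to 60 N. Pads are 18 mm wide; open, the fingers measure 123 mm over their backs; the gripper's body (75 mm by 187 mm) begins 45 mm behind the grasp point.
Start: joints at [55.961, 10.359, 92.074, -0, 77.567, -11.82], TCP at [0.217, 0.532, 0.25] pointing down, gripper open.
Joint ranges: [-171.53, 171.53], [-51.25, 118.39], [17.06, 147.69], [-65.23, 245.23], [0, 150.52], [-178.68, 178.68]. Speed limits (degrees/s): [147.25, 147.25, 172.46, 180, 180, 180].

INTERFACE

Orientations are given as a 3x3 rotation matrix whose columns are the frame's x, y, z axes.
In Python, from station import * gives the robot as it stands. The module is installed in compiled form; this text tells all that it offers.
- The arm moves only by the tool send_rows, never from a script. Its argument "moves" is a list that holds one entry, the list of rows, each a list of 7 numbers: the closure, from 0 (fully open) to 1 (shut), then the shift along the tool's x, y, z in cm, then the turn, a rotation vector about the tool's x, y, z in rad. A call has 1 to 8 rows; each row shifts and turns the commanded pose from where the row before left it, along the tool's axes as they then stand; what a row does not reach is not made up. A row lasts 1/12 s, in which the tool goes at most 41.7 mm and 7.16 degrees, less where a joint would pass 70% of its speed; a pose out of reach is approached as far as the arm can. A call with a gripper value outside its range is refused whole. The fingers move at their own pace and stop on an object; the grip force is fixed at half the most. Time passes only in rows, so rows that do not move let the fingers close. It gives the time, the measured TCP pose, the force, the opening and the grip force at its end, in the units of the state.
- get_obs(): the state, without advancing time (a new reading comes with each control period).
- get_image(name): name is "scene" or "side" or "wrist"; returns the picture (384x512x3 uint8, red, green, blue); there is no depth.
- camera_params(name): a dict with "fx", "fy", "cx", "cy" (pixels), "eye" and "orientation" of the camera in the world. Camera axes: x right, y down, z forward; pixel columns grow to the right and rows downward; lengths in m; the calibration is good to about 2 mm. A picture is of the moment at which its call begins: read the wrist's pose just before it. camera_params takes no time and is no camera call; for the wrist camera it gives the pose at the moment of the call.
- sign_off(): hands the job in; it is judged then, once.
Trained networks look in the newest picture that a camera, given by its name, has taken for a name from the list of things; names that differ only in an ending like _2 or _b are one class to them, and where a whole thing is asked for, a point or a joint stands for the part that bears it (a point fixed in the world has none). Each returns a list of dicts, best first, with "score" (0 to 1); they miss things now and then, are a little off and sometimes report something else, mostly with a low value. They report only what shows in the picture. A call takes as long as a camera call. They do not tell look-alikes from the thing itself.
- trace(camera, query): "mask" (384x512 bool, what is visible of it) and "xy" ([column, row] in pixels, amid what is visible of it).
The state is a dict: "t": time; "qpos": joint angles; "qd": joint speeds; "joint_torque": joint torques, N m; "eef_pos": TCP position; "tcp_rot": TCP orientation; "force": force on the tool from outside, world axes, zero at the start; "ft_torque": the same for the moment, N m; "grip_width": finger opening in m; "gripper_force": force on a finger pad.
Only numpy, scipy, OpenCV 4.12 (cv2) and the standard library are available. Lean on these libraries where they do the work, as an engineer would, in place of code of your own. Each camera call takes 0.05 s, during which the arm holds its last target. There are 200 camera calls.

## Working session

There is one attempt and no reset: what is moved stays moved. The work goes in short steps, Python scripts to look and compute and a tool call to move; the robot and the scene stay as the last step left them, time stands still between calls to the robot, and variables do not carry over. Pictures are saved under pics/ and viewed, at most 10 in all, crops included, and the job is handed in when it is done.

Besides the shell and the picture viewer there is one more tool, called after "Emit:" as name([rows], argument=value, ...), one row to a line, values as JSON. send_rows: Moves the arm, as the interface text tells. Its arguments: {"type":"object","properties":{"moves":{"type":"array","items":{"type":"array","items":{"type":"array","items":{"type":"number"}}}}},"required":["moves"]}

```bash
mkdir -p pics; cat > h.py <<'E'
from station import *
import numpy as np, cv2
def save(n,f):
    im=get_image(n); cv2.imwrite('pics/'+f,im[:,:,::-1]); return im
def ray(n,uv,p=None):
    p=p or camera_params(n); R=np.array(p['orientation']);d=R@np.array([(uv[0]-p['cx'])/p['fx'],(uv[1]-p['cy'])/p['fy'],1]);return np.array(p['eye']),d
def onz(n,uv,z,p=None):
    e,d=ray(n,uv,p);return e+d*(z-e[2])/d[2]
def proj(n,X,p=None):
    p=p or camera_params(n);R=np.array(p['orientation']);c=R.T@(np.array(X)-p['eye']);return np.array([p['fx']*c[0]/c[2]+p['cx'],p['fy']*c[1]/c[2]+p['cy']])
E
python3 - <<'E'
from h import *
a=save('scene','a.png');b=save('side','b.png')
c=save('wrist','c.png')
for n in('scene','side','wrist'):
    p=camera_params(n);print(n,p['fx'],np.round(p['eye'],3),np.round(p['orientation'],3).tolist())
print(get_obs()['t'])
cv2.imwrite('pics/ab.png',cv2.resize(np.vstack([np.hstack([a,b]),np.hstack([c,c*0])])[:,:,::-1],(800,600),interpolation=cv2.INTER_AREA))
E
```

```text
scene 482.38351300738907 [1.63  0.555 1.252] [[-0.424, 0.615, -0.665], [0.905, 0.272, -0.326], [-0.02, -0.74, -0.672]]
side 366.08721710815416 [ 0.164 -0.926  0.781] [[0.918, -0.195, 0.345], [-0.396, -0.494, 0.774], [0.019, -0.847, -0.531]]
wrist 325.56535709407086 [0.155 0.558 0.383] [[0.378, 0.893, 0.245], [0.926, -0.364, -0.101], [-0.001, 0.265, -0.964]]
0.15
```

View pics/ab.png

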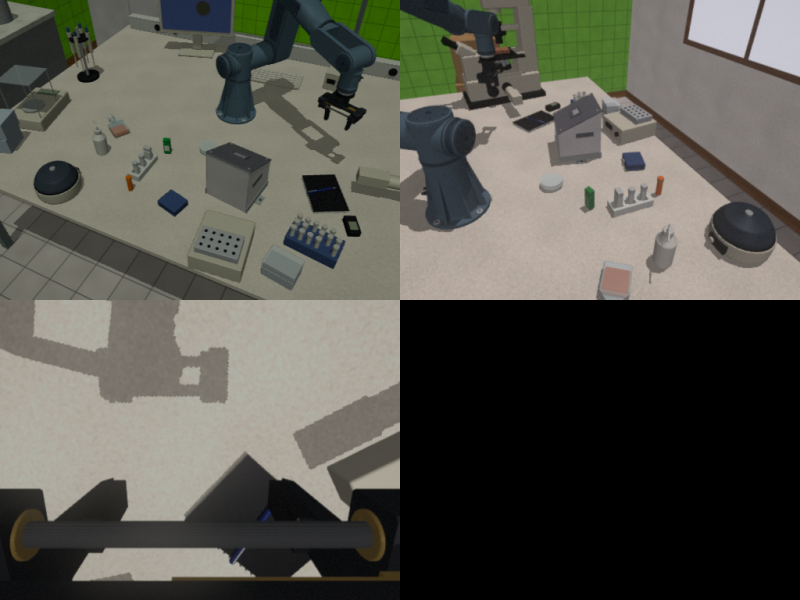

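The overview shows the rack at scene (185,207) and side (295,255), and the bin at scene (305,225) and side (230,165). A green look-alike stands at scene (214,186) and an orange round one at scene (166,234). I'll take close crops of the rack and bin.

```bash
python3 - <<'E'
from h import *
a=cv2.imread('pics/a.png');b=cv2.imread('pics/b.png')
def cr(i,x,y,w,h):return cv2.resize(i[y:y+h,x:x+w],(400,300),interpolation=cv2.INTER_CUBIC)
cv2.imwrite('pics/d.png',np.vstack([np.hstack([cr(a,150,170,80,60),cr(b,255,220,80,60)]),np.hstack([cr(a,250,165,120,90),cr(b,180,110,120,90)])]))
for n in('scene','side'):
  for q in('mailer_mid','jar_a_mid','rack','bin','flap','dishes','flask','slide_box','wash_bottle','pen'):
    print(n,q,[(np.round(r['xy']),round(r['score'],2),int(r['mask'].sum())) for r in trace(n,q)[:4]])
print(get_obs()['t'])
E
```

```text
scene mailer_mid [(array([213., 189.]), 0.59, 146), (array([191., 194.]), 0.47, 173)]
scene jar_a_mid [(array([183., 199.]), 0.43, 93)]
scene rack [(array([183., 216.]), 0.79, 511)]
scene bin [(array([305., 222.]), 0.61, 5598)]
scene flap [(array([184., 214.]), 0.74, 464), (array([306., 200.]), 0.59, 1593)]
scene dishes [(array([265., 184.]), 0.73, 256)]
scene flask [(array([150., 165.]), 0.65, 489)]
scene slide_box [(array([220., 256.]), 0.75, 840), (array([126., 187.]), 0.39, 516)]
scene wash_bottle [(array([129., 185.]), 0.79, 488)]
scene pen []
side mailer_mid [(array([282., 250.]), 0.75, 261), (array([241., 252.]), 0.55, 356)]
side jar_a_mid [(array([295., 251.]), 0.58, 164), (array([293., 260.]), 0.16, 992)]
side rack [(array([295., 262.]), 0.74, 852)]
side bin [(array([229., 168.]), 0.73, 4365)]
side flap [(array([293., 248.]), 0.62, 190)]
side dishes [(array([193., 230.]), 0.64, 569)]
side flask [(array([276., 357.]), 0.65, 1917), (array([299., 204.]), 0.37, 569)]
side slide_box [(array([299., 205.]), 0.81, 615)]
side wash_bottle [(array([338., 318.]), 0.8, 1315), (array([230., 167.]), 0.32, 4403)]
side pen []
1.15
```

View pics/d.png

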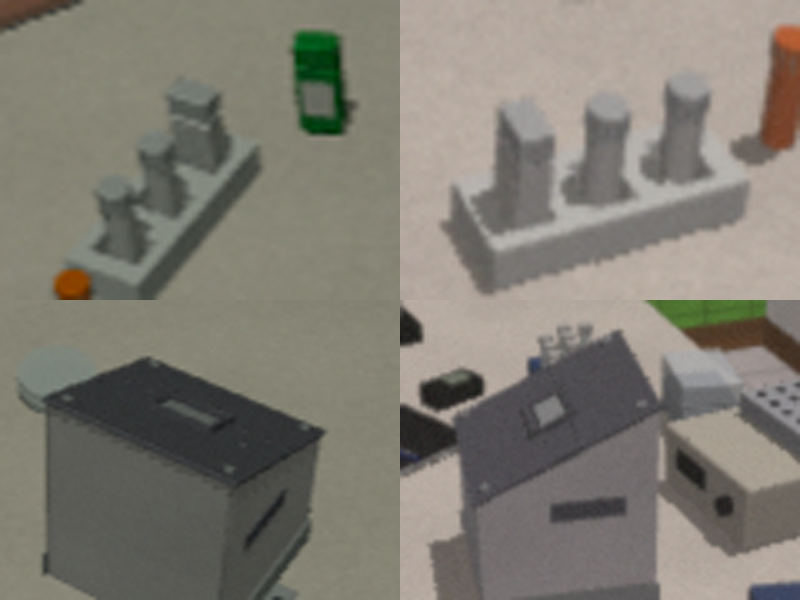

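The mailer candidates are scene (189,190) and side (281,250), off-white and rectangular in the end pocket of the rack; and scene (214,186), which is green and rejected. For the jars, the orange look-alike at scene (166,234) is not involved. The crop confirms the off-white one in the rack as the target.

```bash
cat > fit.py <<'E'
from h import *
from scipy.optimize import least_squares
P={n:camera_params(n) for n in('scene','side')}
def rz(t):c,s=np.cos(t),np.sin(t);return np.array([[c,-s,0],[s,c,0],[0,0,1]])
def fit(obs,x0):
    # obs: (cam, local, px)
    f=lambda v:np.concatenate([proj(n,rz(v[2])@l+[v[0],v[1],0],P[n])-px for n,l,px in obs])
    best=None
    for t in np.arange(0,6.3,.4):
        r=least_squares(f,[*x0,t],loss='soft_l1')
        if best is None or r.cost<best.cost:best=r
    return best,f(best.x).reshape(-1,2)
E
python3 - <<'E'
from fit import *
for nm,s,q,z in[('mailer',(189,188.6),(280.4,242.6),.094),('green',(213.6,178),None,.09),('mouth',(308,199),(225,143.2),.209)]:
    print(nm,np.round(onz('scene',s,z),3),np.round(onz('side',q,z),3) if q else '')
d=.095;w=.1
side={'fl':(198,144.5),'fr':(204,170),'bl':(246,119),'br':(258,141.5)}
sc={'A':(265,194.4),'B':(294.4,182.4),'C':(346.6,204.6),'D':(320.5,220.5)}
L={'fl':(-d,w,.16),'fr':(-d,-w,.16),'bl':(d,w,.25),'br':(d,-w,.25)}
m=onz('side',(225,143.2),.209)
for mp in('AB CD','x'):
  for perm in (('fr','fl','bl','br'),('fl','bl','br','fr'),('bl','br','fr','fl'),('br','fr','fl','bl')):
    obs=[('side',np.array(L[k]),np.array(side[k])) for k in side]+[('scene',np.array(L[k]),np.array(sc[c])) for c,k in zip('ABCD',perm)]
    r,e=fit(obs,m[:2]);print(perm,r.cost,np.round(r.x,3),np.degrees(r.x[2]));
    if r.cost<60:print(np.round(e,1).tolist())
  break
# rack
o=[('side',np.array(l),np.array(p)) for l,p in[((-.0825,.031,.03),(265.4,257)),((-.0825,-.031,.03),(273,268)),((.0825,-.031,.03),(324.6,256.4)),((-.0825,-.031,0),(273.5,278))]]
o+=[('scene',np.array(l),np.array(p)) for l,p in[((-.0825,.031,.03),(202,200))]]
r,e=fit(o,onz('side',(295,262),.03)[:2]);print('rack',r.cost,r.x,np.degrees(r.x[2]),np.round(e,1).tolist())
for k in(-.052,0,.052):print(np.round(rz(r.x[2])@[k,0,0]+[r.x[0],r.x[1],0],3))
E
```

```text
mailer [ 0.548 -0.234  0.094] [ 0.547 -0.24   0.094]
green [ 0.456 -0.183  0.09 ] 
mouth [0.546 0.217 0.209] [0.536 0.191 0.209]
('fr', 'fl', 'bl', 'br') 174.006433860284 [0.553 0.206 0.69 ] 39.559342683240224
('fl', 'bl', 'br', 'fr') 304.7068548082683 [0.543 0.198 6.11 ] 350.0508257157325
('bl', 'br', 'fr', 'fl') 215.63749677998948 [0.555 0.217 4.625] 264.99616515655936
('br', 'fr', 'fl', 'bl') 5.2796327606872335 [0.546 0.211 6.114] 350.28848146997206
[[-0.6, -1.4], [-0.6, -1.5], [-0.1, -1.6], [0.4, -1.9], [-1.7, -0.2], [-0.2, 0.3], [-0.0, 0.1], [-0.2, -0.8]]
rack 4.161494102802477 [ 0.59814378 -0.24328516  6.2279944 ] 356.8377938896804 [[-0.2, -2.1], [0.2, 1.5], [0.5, -0.3], [-0.7, -0.9], [-0.8, -1.7]]
[ 0.546 -0.24   0.   ]
[ 0.598 -0.243  0.   ]
[ 0.65  -0.246  0.   ]
```

```bash
cat >> fit.py <<'E'
from scipy.spatial.transform import Rotation as Ro
def rows(goal_p,goal_R,n,p=None,R=None):
    s=get_obs();p=np.array(s['eef_pos']) if p is None else p;R=np.array(s['tcp_rot']) if R is None else R
    w=Ro.from_matrix(R.T@goal_R).as_rotvec();d=(goal_p-p)
    out=[]
    for i in range(n):
        Ri=R@Ro.from_rotvec(w*i/n).as_matrix();out.append(np.r_[Ri.T@d/n*100,w/n])
    return np.array(out)
def tool(yaw,tilt=0):  # tool y ~ -+ world y ; tilt about tool so z leans to +x(yaw)
    z=rz(yaw)@[np.sin(tilt),0,-np.cos(tilt)];y=rz(yaw)@[0,-1.,0];x=np.cross(y,z);return np.c_[x,y,z]
E
python3 - <<'E'
from fit import *
s=get_obs();R=np.array(s['tcp_rot']);print(np.round(R,3).tolist(),s['eef_pos'])
p=camera_params('wrist');print('cam in tool',np.round(R.T@(p['eye']-np.array(s['eef_pos'])),3),np.round(R.T@np.array(p['orientation']),3).tolist())
for n,q,z in[('side','dishes',.03),('side','wash_bottle',.08),('side','flask',.03),('scene','slide_box',.03)]:pass
for nm,c,uv,z in[('wash','side',(338,318),.08),('wash','scene',(129,185),.08),('dish','side',(193,230),.03),('flask','side',(276,357),.03),('sbox','side',(299,205),.03)]:print(nm,np.round(onz(c,uv,z),2))
for T in(tool(np.radians(-3.)),tool(np.radians(-3))@np.diag([-1,-1,1])):print(np.degrees(Ro.from_matrix(R.T@T).magnitude()))
E
```

```text
[[-0.926, 0.378, 0.0], [0.378, 0.926, -0.0], [-0.0, -0.0, -1.0]] [0.21741793 0.53231893 0.24972341]
cam in tool [ 0.068  0.    -0.134] [[-0.0, -0.964, -0.265], [1.0, -0.0, 0.0], [-0.0, -0.265, 0.964]]
wash [ 0.56 -0.51  0.08]
wash [ 0.61 -0.46  0.08]
dish [ 0.35 -0.02  0.03]
flask [ 0.41 -0.51  0.03]
sbox [ 0.73 -0.02  0.03]
160.78041021225144
19.219589809444678
```

```bash
cat >> fit.py <<'E'
F=np.diag([-1,-1,1])
def show(a):print(np.round(a[[0,len(a)//2,-1]],3).tolist())
E
python3 - <<'E'
from fit import *
T=tool(np.radians(-9.7),np.radians(25))@F
show(rows(np.array([.467,.224,.363]),T,14)); print(np.round(rows(np.array([.467,.224,.363]),T,14),2).tolist())
E
```

```text
[[-2.483, -1.365, -0.809, -0.003, -0.031, -0.015], [-2.444, -1.617, -0.307, -0.003, -0.031, -0.015], [-2.303, -1.835, 0.101, -0.003, -0.031, -0.015]]
[[-2.48, -1.36, -0.81, -0.0, -0.03, -0.02], [-2.49, -1.4, -0.74, -0.0, -0.03, -0.02], [-2.49, -1.44, -0.66, -0.0, -0.03, -0.02], [-2.48, -1.47, -0.59, -0.0, -0.03, -0.02], [-2.48, -1.51, -0.52, -0.0, -0.03, -0.02], [-2.47, -1.54, -0.45, -0.0, -0.03, -0.02], [-2.46, -1.58, -0.38, -0.0, -0.03, -0.02], [-2.44, -1.62, -0.31, -0.0, -0.03, -0.02], [-2.43, -1.65, -0.24, -0.0, -0.03, -0.02], [-2.41, -1.69, -0.17, -0.0, -0.03, -0.02], [-2.39, -1.73, -0.1, -0.0, -0.03, -0.02], [-2.36, -1.76, -0.03, -0.0, -0.03, -0.02], [-2.33, -1.8, 0.04, -0.0, -0.03, -0.02], [-2.3, -1.83, 0.1, -0.0, -0.03, -0.02]]
```

Emit:
send_rows([
  [[0,-2.5,-1.4,-0.8,0,-0.03,-0.015],[0,-2.5,-1.4,-0.8,0,-0.03,-0.015],[0,-2.5,-1.4,-0.7,0,-0.03,-0.015],[0,-2.5,-1.5,-0.6,0,-0.03,-0.015],[0,-2.5,-1.5,-0.5,0,-0.03,-0.015],[0,-2.5,-1.5,-0.4,0,-0.03,-0.015],[0,-2.5,-1.6,-0.4,0,-0.03,-0.015],[0,-2.4,-1.6,-0.3,0,-0.03,-0.015]],
])

```text
t: 1.82
eef_pos: [0.3621, 0.3552, 0.3163]
tcp_rot: [[-0.937, 0.265, 0.227], [0.254, 0.964, -0.077], [-0.239, -0.014, -0.971]]
force: [0.2, 0.5, 0.7]
grip_width: 0.0881
gripper_force: 0.0
```

Emit:
send_rows([
  [[0,-2.4,-1.7,-0.2,0,-0.03,-0.015],[0,-2.4,-1.7,-0.2,0,-0.03,-0.015],[0,-2.4,-1.7,-0.1,0,-0.03,-0.015],[0,-2.4,-1.8,0,0,-0.03,-0.015],[0,-2.3,-1.8,0,0,-0.03,-0.015],[0,-2.3,-1.8,0.1,0,-0.03,-0.015],[0,0,0,0,0,0,0],[0,0,0,0,0,0,0]],
])

```text
t: 2.48
eef_pos: [0.468, 0.2235, 0.3663]
tcp_rot: [[-0.901, 0.185, 0.391], [0.153, 0.982, -0.113], [-0.405, -0.042, -0.913]]
force: [-0.7, -0.2, -0.1]
grip_width: 0.0878
gripper_force: 0.0
```

```bash
python3 - <<'E'
from fit import *
s=get_obs();p=camera_params('wrist');np.save('pw.npy',p,allow_pickle=True);im=save('wrist','e.png');print(s['t'],s['eef_pos'],s['qpos'])
M=np.array([.538,.212,.209]);Y=rz(np.radians(-9.7));X=Y@[np.cos(np.radians(25)),0,np.sin(np.radians(25))]
im=im[:,:,::-1].copy()
for a in(-.017,.017):
  for b in(-.028,.028):
    q=proj('wrist',M+X*a+Y@[0,b,0],p);print(q);cv2.circle(im,tuple(int(v) for v in q),1,(0,0,255),-1)
cv2.imwrite('pics/e2.png',cv2.resize(im[60:300,96:416],(800,600),interpolation=cv2.INTER_CUBIC))
E
```

```text
2.4833 [0.4679974  0.22354537 0.3662589 ] [ 20.59947239 -12.25412505 103.97602136 -15.09689517  69.29466657
 -56.22684195]
[231.80525361 159.70630055]
[290.66550856 160.23066858]
[232.27914355 194.15736365]
[289.58492719 194.93455653]
```

View pics/e2.png

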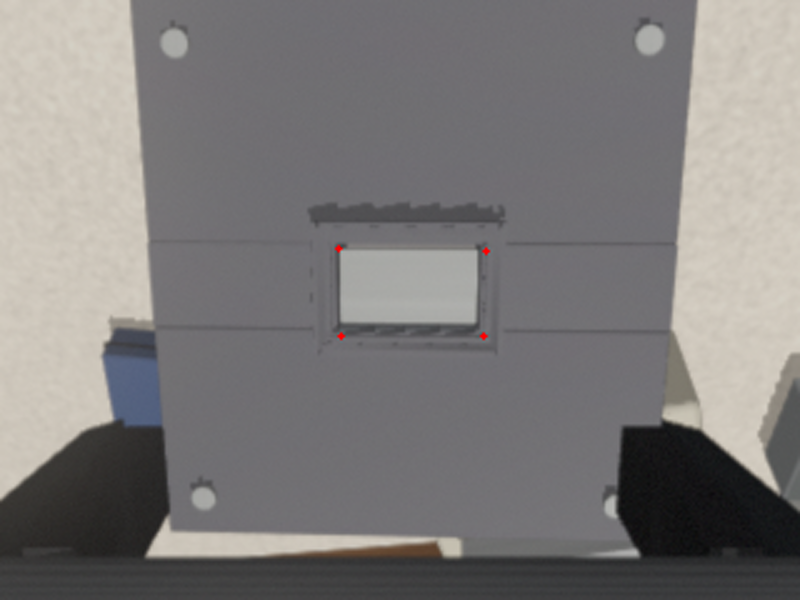

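The mouth is centred at crop (406,286) and the predicted centre was (412,293). So the mouth is about 2 mm further to -y and 2.7 mm further upslope, at M ≈ (0.540, 0.2096, 0.209), and the yaw agrees. Next I move above the rack.

```bash
python3 - <<'E'
from fit import *
T=tool(np.radians(-3.2))@F
print(np.round(rows(np.array([.546,-.238,.25]),T,16),2).tolist()); print(rows(np.array([.546,-.238,.25]),T,16)[0])
E
```

```text
[[-0.59, -2.72, 1.18, -0.0, 0.03, -0.01], [-0.6, -2.73, 1.15, -0.0, 0.03, -0.01], [-0.61, -2.73, 1.12, -0.0, 0.03, -0.01], [-0.62, -2.74, 1.1, -0.0, 0.03, -0.01], [-0.62, -2.75, 1.07, -0.0, 0.03, -0.01], [-0.63, -2.76, 1.04, -0.0, 0.03, -0.01], [-0.64, -2.77, 1.01, -0.0, 0.03, -0.01], [-0.64, -2.78, 0.98, -0.0, 0.03, -0.01], [-0.65, -2.79, 0.96, -0.0, 0.03, -0.01], [-0.65, -2.8, 0.93, -0.0, 0.03, -0.01], [-0.65, -2.81, 0.9, -0.0, 0.03, -0.01], [-0.65, -2.82, 0.87, -0.0, 0.03, -0.01], [-0.65, -2.82, 0.84, -0.0, 0.03, -0.01], [-0.66, -2.83, 0.81, -0.0, 0.03, -0.01], [-0.65, -2.84, 0.78, -0.0, 0.03, -0.01], [-0.65, -2.85, 0.75, -0.0, 0.03, -0.01]]
[-0.58859421 -2.71580356  1.1784722  -0.0043085   0.0258068  -0.00742211]
```

Emit:
send_rows([
  [[0,-0.6,-2.7,1.2,-0.004,0.026,-0.0075],[0,-0.6,-2.7,1.2,-0.004,0.026,-0.0075],[0,-0.6,-2.7,1.1,-0.004,0.026,-0.0075],[0,-0.6,-2.7,1.1,-0.004,0.026,-0.0075],[0,-0.6,-2.8,1.1,-0.004,0.026,-0.0075],[0,-0.6,-2.8,1.0,-0.004,0.026,-0.0075],[0,-0.6,-2.8,1.0,-0.004,0.026,-0.0075],[0,-0.6,-2.8,1.0,-0.004,0.026,-0.0075]],
])

```text
t: 3.2
eef_pos: [0.5059, -0.0068, 0.307]
tcp_rot: [[-0.973, 0.115, 0.198], [0.106, 0.993, -0.053], [-0.203, -0.03, -0.979]]
force: [1.6, 0.3, -0.0]
grip_width: 0.0878
gripper_force: 0.0
```

Emit:
send_rows([
  [[0,-0.6,-2.8,1.0,-0.004,0.026,-0.0075],[0,-0.6,-2.8,0.9,-0.004,0.026,-0.0075],[0,-0.7,-2.8,0.9,-0.004,0.026,-0.0075],[0,-0.7,-2.8,0.9,-0.004,0.026,-0.0075],[0,-0.7,-2.8,0.8,-0.004,0.026,-0.0075],[0,-0.7,-2.8,0.8,-0.004,0.026,-0.0075],[0,-0.7,-2.8,0.8,-0.004,0.026,-0.0075],[0,-0.7,-2.8,0.7,-0.004,0.026,-0.0075]],
])

```text
t: 3.87
eef_pos: [0.548, -0.2364, 0.2497]
tcp_rot: [[-0.999, 0.053, -0.006], [0.053, 0.999, -0.004], [0.005, -0.004, -1.0]]
force: [-0.2, 0.2, 1.0]
grip_width: 0.0882
gripper_force: 0.0
```

Emit:
send_rows([
  [[0,0,0,0,0,0,0],[0,0,0,0,0,0,0]],
])

```text
t: 4.03
eef_pos: [0.5476, -0.2363, 0.249]
tcp_rot: [[-0.998, 0.055, -0.006], [0.055, 0.998, -0.003], [0.006, -0.003, -1.0]]
force: [-0.0, 0.1, 0.4]
grip_width: 0.0885
gripper_force: 0.0
```

```bash
python3 - <<'E'
from fit import *
s=get_obs();p=camera_params('wrist');im=save('wrist','f.png');print(s['t'],s['eef_pos'],s['qpos'])
im=im[:,:,::-1].copy();Y=rz(np.radians(-3.2))
for a in(-.011,.011):
  for b in(-.017,.017):
    q=proj('wrist',np.array([.546,-.238,.094])+Y@[a,b,0],p);print(q);cv2.circle(im,tuple(int(v) for v in q),1,(0,0,255),-1)
cv2.imwrite('pics/f2.png',cv2.resize(im[60:300,96:416],(800,600),interpolation=cv2.INTER_CUBIC))
E
```

```text
4.0333 [ 0.54764898 -0.23631437  0.24903086] [ -34.56434322   13.25008463   88.73030999   -0.33194192   78.19716178
 -121.33858783]
[232.21060403 167.36344539]
[269.8853632  167.41535395]
[232.58226438 190.93280191]
[269.53743462 190.99220131]
```

View pics/f2.png

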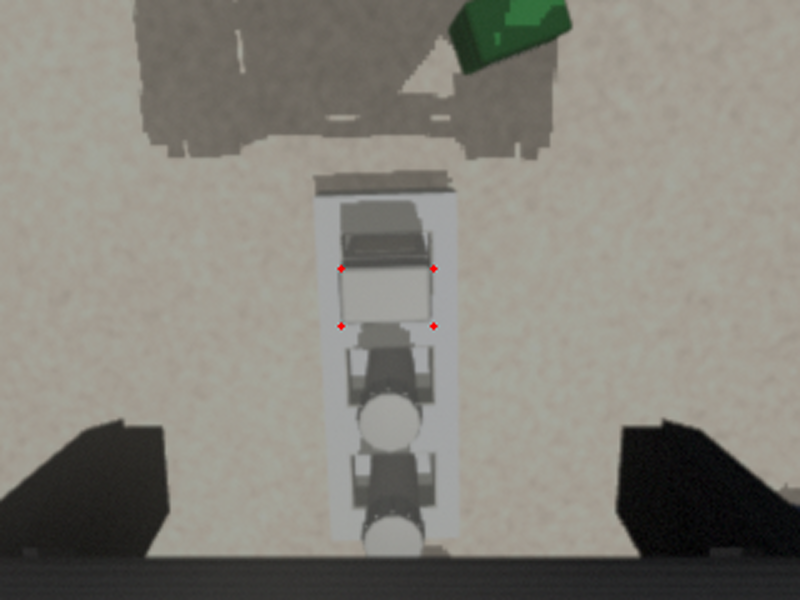

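Image up is towards the robot. The mailer's top face is centred at crop (386,294), next to the jars at (390,420) and (393,540). The target is about (0.545, -0.2387), so I descend and grip there.

Emit:
send_rows([
  [[0,0.25,-0.25,1.0,-0.003,-0.006,-0.015],[0,0,0,3.0,0,0,0],[0,0,0,3.0,0,0,0],[0,0,0,3.0,0,0,0],[0,0,0,3.0,0,0,0],[0,0,0,2.2,0,0,0],[0,0,0,1.5,0,0,0],[0,0,0,0.5,0,0,0]],
])

```text
t: 4.75
eef_pos: [0.5441, -0.2363, 0.0766]
tcp_rot: [[-0.999, 0.037, -0.0], [0.037, 0.999, 0.0], [0.0, 0.0, -1.0]]
force: [0.6, -0.1, -0.2]
grip_width: 0.0878
gripper_force: 0.0
```

Emit:
send_rows([
  [[0,0,0,0,0,0,0],[1,0,0,0,0,0,0],[1,0,0,0,0,0,0],[1,0,0,0,0,0,0],[1,0,0,0,0,0,0],[1,0,0,0,0,0,0],[1,0,0,0,0,0,0],[1,0,0,0,0,0,0]],
])

```text
t: 5.42
eef_pos: [0.5455, -0.2397, 0.0792]
tcp_rot: [[-0.999, 0.039, 0.003], [0.039, 0.999, -0.003], [-0.003, -0.003, -1.0]]
force: [0.2, 0.6, -0.3]
grip_width: 0.044
gripper_force: 0.0
```

```bash
python3 - <<'E'
from fit import *
s=get_obs();print(s['t'],s['eef_pos'],np.round(s['tcp_rot'],3).tolist(),s['grip_width'],s['gripper_force'],s['force'])
p=np.load('pw.npy',allow_pickle=True).item();M=onz('wrist',(258.6,174.4),.209,p);print('M',M)
E
```

```text
5.4167 [ 0.54548122 -0.23966073  0.07922722] [[-0.999, 0.039, 0.003], [0.039, 0.999, -0.003], [-0.003, -0.003, -1.0]] 0.04399954243655013 0.0 [ 0.21196693  0.58513363 -0.32497876]
M [0.53402426 0.21038341 0.209     ]
```

Emit:
send_rows([
  [[1,0,0,0,0,0,0],[1,0,0,0,0,0,0],[1,0,0,0,0,0,0],[1,0,0,0,0,0,0]],
])

```text
t: 5.75
eef_pos: [0.5455, -0.2396, 0.0791]
tcp_rot: [[-0.999, 0.039, 0.003], [0.039, 0.999, -0.003], [-0.003, -0.003, -1.0]]
force: [1.2, 0.6, 1.4]
grip_width: 0.0334
gripper_force: 30.0
```

Emit:
send_rows([
  [[1,0,0,-0.5,0,0,0],[1,0,0,-1.5,0,0,0],[1,0,0,-3,0,0,0],[1,0,0,-3,0,0,0],[1,0,0,-4,0,0,0],[1,0,0,-4,0,0,0],[1,0,0,-4,0,0,0],[1,0,0,-4,0,0,0]],
])

```text
t: 6.42
eef_pos: [0.5443, -0.2385, 0.3213]
tcp_rot: [[-0.999, 0.039, 0.003], [0.039, 0.999, -0.003], [-0.003, -0.003, -1.0]]
force: [0.8, -0.9, -0.7]
grip_width: 0.0337
gripper_force: 30.0
```

```bash
python3 - <<'E'
from fit import *
T=tool(np.radians(-9.7),np.radians(25))@F
r=rows(np.array([.452,.224,.390]),T,18);print(np.round(r[:,:3],1).tolist()); print(np.round(r[0],3))
E
```

```text
[[0.6, 2.5, -0.4], [0.6, 2.5, -0.4], [0.6, 2.5, -0.4], [0.6, 2.5, -0.4], [0.6, 2.5, -0.5], [0.6, 2.5, -0.5], [0.7, 2.5, -0.5], [0.7, 2.5, -0.5], [0.7, 2.5, -0.5], [0.7, 2.5, -0.6], [0.7, 2.5, -0.6], [0.7, 2.5, -0.6], [0.7, 2.5, -0.6], [0.7, 2.5, -0.6], [0.7, 2.5, -0.7], [0.7, 2.5, -0.7], [0.7, 2.5, -0.7], [0.7, 2.5, -0.7]]
[ 6.110e-01  2.547e+00 -3.900e-01  1.000e-03 -2.400e-02  7.000e-03]
```

Emit:
send_rows([
  [[1,0.6,2.5,-0.4,0.001,-0.024,0.007],[1,0.6,2.5,-0.4,0.001,-0.024,0.007],[1,0.6,2.5,-0.4,0.001,-0.024,0.007],[1,0.6,2.5,-0.4,0.001,-0.024,0.007],[1,0.6,2.5,-0.5,0.001,-0.024,0.007],[1,0.6,2.5,-0.5,0.001,-0.024,0.007],[1,0.7,2.5,-0.5,0.001,-0.024,0.007],[1,0.7,2.5,-0.5,0.001,-0.024,0.007]],
])

```text
t: 7.08
eef_pos: [0.5039, -0.0346, 0.3499]
tcp_rot: [[-0.976, 0.096, 0.194], [0.093, 0.995, -0.023], [-0.196, -0.005, -0.981]]
force: [0.7, -0.2, 0.6]
grip_width: 0.0338
gripper_force: 30.0
```

Emit:
send_rows([
  [[1,0.7,2.5,-0.5,0.001,-0.024,0.007],[1,0.7,2.5,-0.6,0.001,-0.024,0.007],[1,0.7,2.5,-0.6,0.001,-0.024,0.007],[1,0.7,2.5,-0.6,0.001,-0.024,0.007],[1,0.7,2.5,-0.6,0.001,-0.024,0.007],[1,0.7,2.5,-0.6,0.001,-0.024,0.007],[1,0.7,2.5,-0.7,0.001,-0.024,0.007],[1,0.7,2.5,-0.7,0.001,-0.024,0.007]],
])

```text
t: 7.75
eef_pos: [0.4608, 0.1721, 0.3811]
tcp_rot: [[-0.914, 0.151, 0.376], [0.142, 0.988, -0.054], [-0.38, 0.004, -0.925]]
force: [0.3, 0.2, -0.1]
grip_width: 0.0334
gripper_force: 30.0
```

Emit:
send_rows([
  [[1,0.7,2.5,-0.7,0.001,-0.024,0.007],[1,0.7,2.5,-0.7,0.001,-0.024,0.007],[1,0,0,0,0,0,0],[1,0,0,0,0,0,0]],
])

```text
t: 8.08
eef_pos: [0.4502, 0.2246, 0.3884]
tcp_rot: [[-0.894, 0.16, 0.417], [0.148, 0.987, -0.061], [-0.422, 0.007, -0.907]]
force: [-0.4, -0.4, -0.8]
grip_width: 0.0338
gripper_force: 30.0
```

```bash
python3 - <<'E'
from fit import *
T=tool(np.radians(-9.7),np.radians(25))@F
s=get_obs();print(s['eef_pos'],np.round(s['tcp_rot'],3).tolist(),np.round(T,3).tolist())
M=np.array([.535,.210,.209]);p=M-T[:,2]*.11
print(np.round(rows(p,T,1),3).tolist(), T.T@(p-s['eef_pos']))
E
```

```text
[0.4502185  0.22457721 0.3883949 ] [[-0.894, 0.16, 0.417], [0.148, 0.987, -0.061], [-0.422, 0.007, -0.907]] [[-0.893, 0.168, 0.417], [0.153, 0.986, -0.071], [-0.423, 0.0, -0.906]]
[[-0.223, -0.096, 8.894, 0.01, -0.001, 0.004]] [-2.15004125e-03 -8.40257201e-05  8.89429491e-02]
```

Next I descend to about 35 mm above the rim with the attitude corrected, then look.

Emit:
send_rows([
  [[1,-0.2,0,1.0,0.01,0,0.005],[1,0,0,2.0,0,0,0],[1,0,0,2.5,0,0,0],[1,0,0,2.2,0,0,0],[1,0,0,1.2,0,0,0],[1,0,0,0,0,0,0],[1,0,0,0,0,0,0]],
])

```text
t: 8.67
eef_pos: [0.4902, 0.2148, 0.307]
tcp_rot: [[-0.894, 0.176, 0.413], [0.159, 0.984, -0.075], [-0.42, -0.001, -0.908]]
force: [0.9, -0.7, 0.1]
grip_width: 0.0335
gripper_force: 30.0
```

```bash
python3 - <<'E'
from fit import *
T=tool(np.radians(-9.7),np.radians(25))@F
s=get_obs();p=camera_params('wrist');a=save('wrist','g.png')[:,:,::-1].copy();b=save('side','g2.png')[:,:,::-1].copy();c=save('scene','g3.png')[:,:,::-1].copy()
print(s['t'],s['eef_pos'],np.round(s['tcp_rot'],3).tolist())
def cr(i,x,y,w,h,W,H):return cv2.resize(i[y:y+h,x:x+w],(W,H),interpolation=cv2.INTER_CUBIC)
cv2.imwrite('pics/h.png',np.hstack([cr(a,176,90,160,240,400,600),np.vstack([cr(b,180,80,120,90,400,300),cr(c,250,135,120,90,400,300)])]))
R=np.array(s['tcp_rot']);e=np.array(s['eef_pos'])
for i in(-.011,.011):
  for j in(-.017,.017):print(np.round((proj('wrist',e+R@[i,j,.071],p)-[176,90])*2.5))
E
```

```text
8.6667 [0.49015576 0.21480644 0.30702904] [[-0.894, 0.176, 0.413], [0.159, 0.984, -0.075], [-0.42, -0.001, -0.908]]
[127. 337.]
[254. 337.]
[126. 259.]
[256. 259.]
```

View pics/h.png

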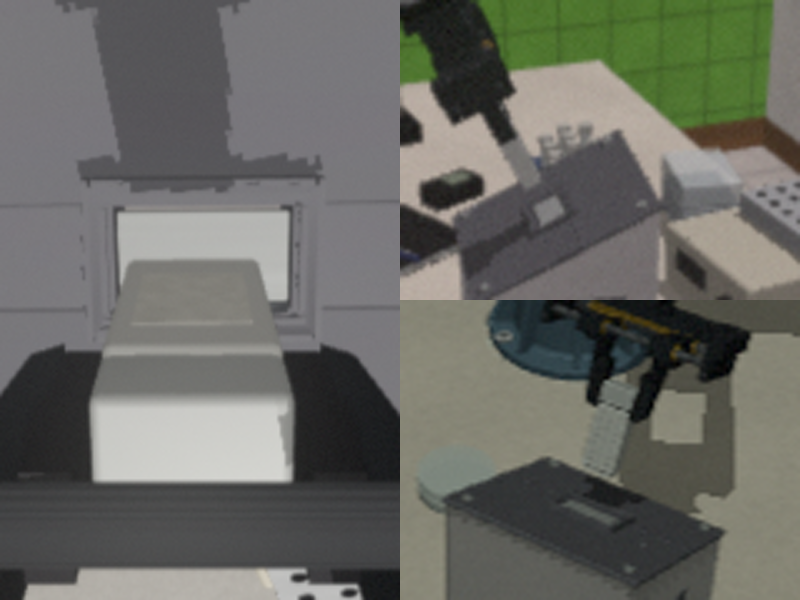

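```bash
python3 - <<'E'
from fit import *
s=get_obs();p=camera_params('wrist');M=onz('wrist',(257,196),.209,p);R=np.array(s['tcp_rot']);e=np.array(s['eef_pos'])
print(M,'in tool',R.T@(M-e),p['cx']);M2=np.array([.535,.21,.209]);print(R.T@(M2-e))
q=lambda v:np.round((proj('wrist',v,p)-[176,90])*2.5)
T=tool(np.radians(-9.7),np.radians(25))@F
for i in(-.0245,.0245):
  for j in(-.035,.035):print(q(M+T@[i,j,0]))
print(q(M+T@[.017,-.028,.006]),q(M+T@[.017,.028,.006]),q(M+T@[-.017,.028,.006]))
E
```

```text
[0.54014888 0.21117197 0.209     ] in tool [-0.00253543  0.00365311  0.11214889] 252.60390155281127
[0.00187294 0.00160374 0.11008714]
[ 94. 338.]
[311. 337.]
[ 88. 189.]
[316. 188.]
[114. 209.] [291. 208.] [288. 309.]
```

The mailer end lines up with its prediction. The mouth is about 2 mm upslope and 3.5 mm to +y of the tool axis, so I correct that and insert.

Emit:
send_rows([
  [[1,-0.15,0.35,0,0,0,0],[1,0,0,1.5,0,0,0],[1,0,0,1.0,0,0,0],[1,0,0,0.7,0,0,0],[1,0,0,0.7,0,0,0],[1,0,0,0.4,0,0,0],[1,0,0,0,0,0,0]],
])

```text
t: 9.4
eef_pos: [0.5097, 0.2166, 0.2697]
tcp_rot: [[-0.893, 0.173, 0.415], [0.157, 0.985, -0.073], [-0.421, -0.0, -0.907]]
force: [-4.2, -0.3, 4.7]
grip_width: 0.034
gripper_force: 30.0
```

Emit:
send_rows([
  [[1,0,0,0.6,0,0,0],[1,0,0,0.6,0,0,0],[1,0,0,0.6,0,0,0],[1,0,0,0.6,0,0,0]],
])

```text
t: 9.73
eef_pos: [0.519, 0.2153, 0.2485]
tcp_rot: [[-0.893, 0.173, 0.415], [0.157, 0.985, -0.072], [-0.421, 0.001, -0.907]]
force: [-6.4, 0.8, 2.6]
grip_width: 0.0336
gripper_force: 30.0
```

Emit:
send_rows([
  [[1,0,0,0.6,0,0,0],[1,0,0,0.6,0,0,0],[1,0,0,0.6,0,0,0],[1,0,0,0.5,0,0,0],[1,0,0,0.4,0,0,0],[1,0,0,0,0,0,0],[1,0,0,0,0,0,0]],
])

```text
t: 10.32
eef_pos: [0.53, 0.2128, 0.2223]
tcp_rot: [[-0.894, 0.173, 0.413], [0.157, 0.985, -0.073], [-0.419, -0.001, -0.908]]
force: [-2.8, 1.2, -5.3]
grip_width: 0.0337
gripper_force: 30.0
```

```bash
python3 - <<'E'
from fit import *
s=get_obs();p=camera_params('wrist');a=save('wrist','i.png')[:,:,::-1].copy();b=save('side','i2.png')[:,:,::-1].copy();c=save('scene','i3.png')[:,:,::-1].copy()
R=np.array(s['tcp_rot']);print(s['t'],s['eef_pos'],R.T@s['force'],R.T@(np.array([.539,.211,.209])-s['eef_pos']))
def cr(i,x,y,w,h,W,H):return cv2.resize(i[y:y+h,x:x+w],(W,H),interpolation=cv2.INTER_CUBIC)
cv2.imwrite('pics/j.png',np.hstack([cr(a,176,90,160,240,400,600),np.vstack([cr(b,180,80,120,90,400,300),cr(c,250,135,120,90,400,300)])]))
E
```

```text
10.3167 [0.53000638 0.21277743 0.22232933] [4.91421506 0.65279029 3.57301934] [-0.00273216 -0.00018522  0.01594417]
```

View pics/j.png

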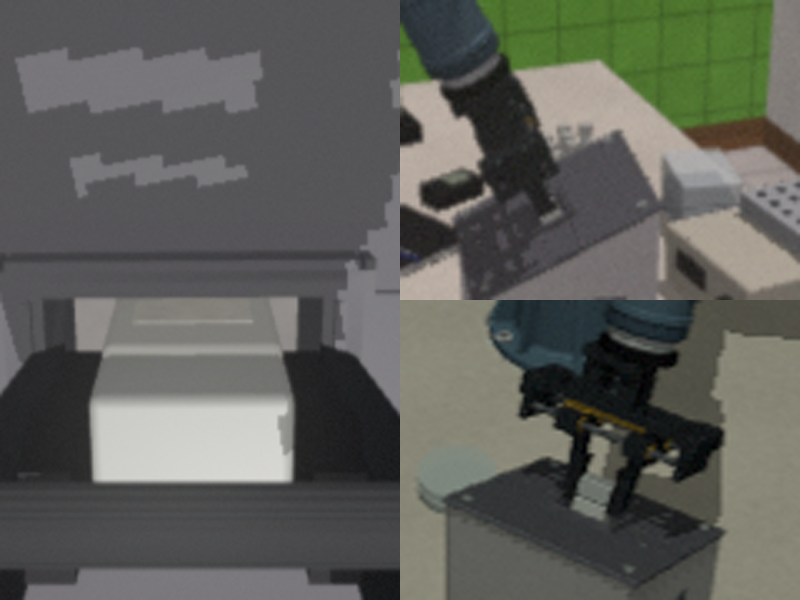

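Inserted: the fingertips are about 5 mm above the rim and the lid end stands out between the pads, centred. I release and back off, then close the fingers.

Emit:
send_rows([
  [[0.3,0,0,0,0,0,0],[0.3,0,0,0,0,0,0],[0.3,0,0,0,0,0,0],[0.3,0,0,0,0,0,0],[0.3,0,0,0,0,0,0]],
])

```text
t: 10.88
eef_pos: [0.5316, 0.213, 0.2246]
tcp_rot: [[-0.892, 0.173, 0.417], [0.157, 0.985, -0.072], [-0.424, 0.001, -0.906]]
force: [-0.3, -0.3, -0.4]
grip_width: 0.0614
gripper_force: 0.0
```

Emit:
send_rows([
  [[0.3,0,0,-1,0,0,0],[0.3,0,0,-2,0,0,0],[0.3,0,0,-2,0,0,0],[0.3,0,0,-2,0,0,0],[0.3,0,0,0,0,0,0]],
])

```text
t: 11.3
eef_pos: [0.5027, 0.219, 0.2924]
tcp_rot: [[-0.89, 0.172, 0.422], [0.157, 0.985, -0.07], [-0.428, 0.004, -0.904]]
force: [0.4, 0.7, 0.4]
grip_width: 0.0619
gripper_force: 0.0
```

```bash
python3 - <<'E'
from fit import *
s=get_obs();p=camera_params('wrist');a=save('wrist','k.png')[:,:,::-1].copy();b=save('side','k2.png')[:,:,::-1].copy();c=save('scene','k3.png')[:,:,::-1].copy()
R=np.array(s['tcp_rot']);print(s['t'],s['eef_pos'],R.T@s['force'],R.T@(np.array([.539,.211,.209])-s['eef_pos']),s['grip_width'])
def cr(i,x,y,w,h,W,H):return cv2.resize(i[y:y+h,x:x+w],(W,H),interpolation=cv2.INTER_CUBIC)
cv2.imwrite('pics/l.png',np.hstack([cr(a,176,90,160,240,400,600),np.vstack([cr(b,180,80,120,90,400,300),cr(c,250,135,120,90,400,300)])]))
e=np.array(s['eef_pos'])
for d in(.04,.046,.052):print(d,(proj('wrist',e+R@[0,0,d],p)-[176,90])*2.5)
E
```

```text
11.3 [0.50268482 0.21901402 0.29240517] [-0.43300861  0.75296905 -0.22109768] [ 0.00211008 -0.00195247  0.09127527] 0.06192460212083852
0.04 [190.62768302 341.2053923 ]
0.046 [190.65466819 331.90364883]
0.052 [190.68007406 323.14628426]
```

View pics/l.png

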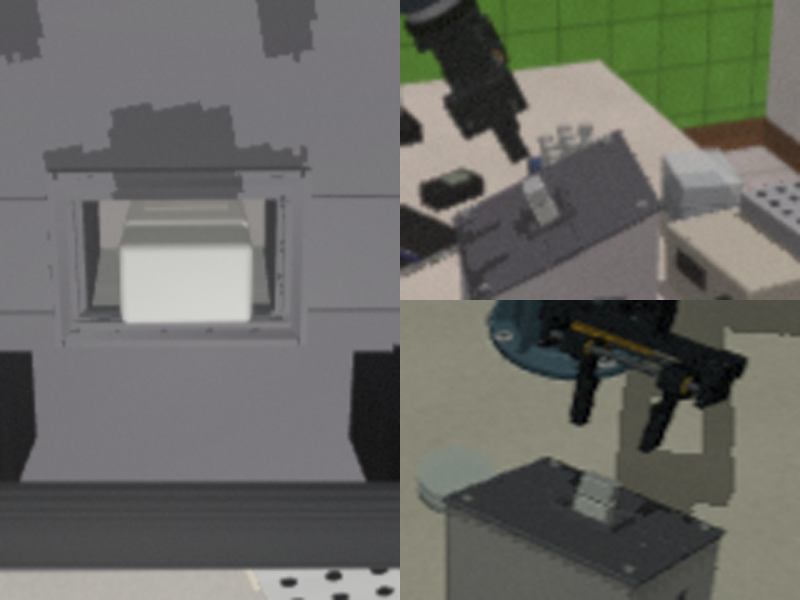

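The mailer stands in the throat with its top at crop (186,283), rim outer box (50–310, 170–345). Its top centre is about 5 mm towards tool +x and 1–2 mm towards -y. I close the fingers, shift, and push.

Emit:
send_rows([
  [[1,0.6,-0.2,0,0,0,0],[1,0,0,0,0,0,0],[1,0,0,0,0,0,0],[1,0,0,0,0,0,0],[1,0,0,0,0,0,0],[1,0,0,0,0,0,0],[1,0,0,0,0,0,0],[1,0,0,0,0,0,0]],
])

```text
t: 12.12
eef_pos: [0.4962, 0.217, 0.2847]
tcp_rot: [[-0.893, 0.173, 0.416], [0.157, 0.985, -0.073], [-0.422, 0.0, -0.907]]
force: [-0.2, 1.1, -0.3]
grip_width: 0.0109
gripper_force: 0.0
```

Emit:
send_rows([
  [[1,0,0,1,0,0,0],[1,0,0,1,0,0,0],[1,0,0,1,0,0,0],[1,0,0,1,0,0,0],[1,0,0,0.7,0,0,0],[1,0,0,0.7,0,0,0],[1,0,0,0.7,0,0,0],[1,0,0,0.5,0,0,0]],
])

```text
t: 12.78
eef_pos: [0.5236, 0.2121, 0.2239]
tcp_rot: [[-0.893, 0.173, 0.415], [0.157, 0.985, -0.073], [-0.421, -0.0, -0.907]]
force: [-2.1, 0.5, 2.0]
grip_width: 0.001
gripper_force: 1.6
```

```bash
python3 - <<'E'
from fit import *
s=get_obs();a=save('wrist','m.png')[:,:,::-1].copy();b=save('side','m2.png')[:,:,::-1].copy();c=save('scene','m3.png')[:,:,::-1].copy()
R=np.array(s['tcp_rot']);print(s['t'],s['eef_pos'],R.T@s['force'],R.T@(np.array([.537,.211,.209])-s['eef_pos']),s['grip_width'])
def cr(i,x,y,w,h,W,H):return cv2.resize(i[y:y+h,x:x+w],(W,H),interpolation=cv2.INTER_CUBIC)
cv2.imwrite('pics/n.png',np.hstack([cr(a,176,90,160,240,400,600),np.vstack([cr(b,180,80,120,90,400,300),cr(c,250,135,120,90,400,300)])]))
E
```

```text
12.7833 [0.52363141 0.21207201 0.22388701] [ 1.15320451  0.09172061 -2.71567657] [-0.00583977  0.00125737  0.0191261 ] 0.0009711013832615935
```

View pics/n.png

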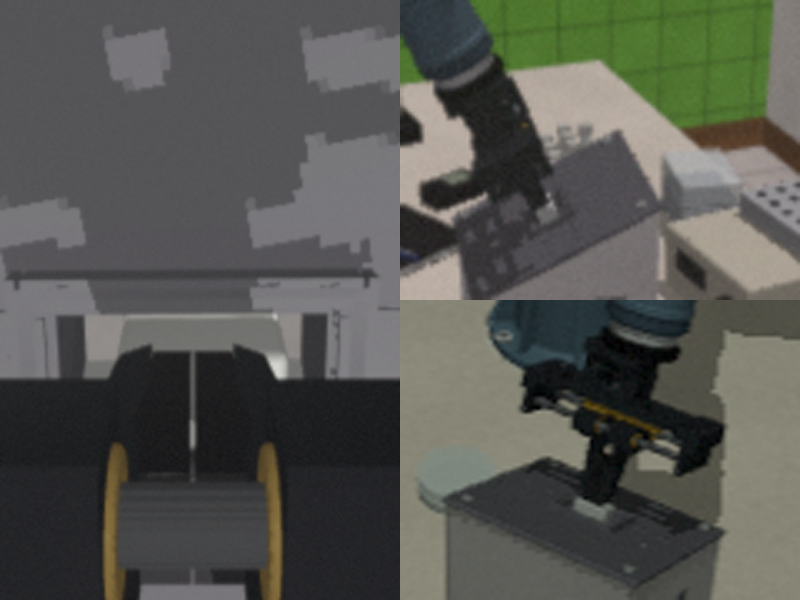

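The closed fingertips sit on the mailer's top, now about 8 mm above the rim, with a few mm of clearance to the -x wall. I keep pushing with a 1.5 mm shift away from that wall.

Emit:
send_rows([
  [[1,-0.15,0,0.5,0,0,0],[1,0,0,0.5,0,0,0],[1,0,0,0.5,0,0,0],[1,0,0,0.5,0,0,0]],
])

```text
t: 13.27
eef_pos: [0.5332, 0.2105, 0.2068]
tcp_rot: [[-0.893, 0.173, 0.415], [0.157, 0.985, -0.073], [-0.422, 0.0, -0.907]]
force: [-3.8, 0.2, 2.3]
grip_width: 0.0005
gripper_force: 1.3
```

Emit:
send_rows([
  [[1,0,0,0.5,0,0,0],[1,0,0,0.5,0,0,0],[1,0,0,0.5,0,0,0]],
])

```text
t: 13.52
eef_pos: [0.5394, 0.2093, 0.193]
tcp_rot: [[-0.893, 0.173, 0.415], [0.157, 0.985, -0.073], [-0.421, 0.0, -0.907]]
force: [-2.2, 1.1, 1.5]
grip_width: 0.0004
gripper_force: 1.3
```

Emit:
send_rows([
  [[1,0,0,0.5,0,0,0],[1,0,0,0.5,0,0,0],[1,0,0,0,0,0,0]],
])

```text
t: 13.77
eef_pos: [0.543, 0.2084, 0.183]
tcp_rot: [[-0.894, 0.173, 0.413], [0.157, 0.985, -0.073], [-0.42, -0.001, -0.908]]
force: [-3.5, 2.0, -0.5]
grip_width: 0.0002
gripper_force: 1.9
```

```bash
python3 - <<'E'
from fit import *
s=get_obs();R=np.array(s['tcp_rot']);print(s['t'],s['eef_pos'],R.T@s['force'],R.T@(np.array([.537,.211,.209])-s['eef_pos']))
E
```

```text
13.7667 [0.54299353 0.20844098 0.18301455] [ 3.66629052  1.37112891 -1.13544566] [-0.00514716  0.00146887 -0.02625002]
```

Emit:
send_rows([
  [[1,0,0,0.4,0,0,0],[1,0,0,0.4,0,0,0],[1,0,0,0.3,0,0,0],[1,0,0,0,0,0,0],[1,0,0,0,0,0,0]],
])

```text
t: 14.18
eef_pos: [0.5477, 0.2078, 0.1739]
tcp_rot: [[-0.894, 0.173, 0.414], [0.157, 0.985, -0.073], [-0.421, -0.0, -0.907]]
force: [-3.5, 1.7, -3.6]
grip_width: 0.0004
gripper_force: 2.2
```

```bash
python3 - <<'E'
from fit import *
s=get_obs();R=np.array(s['tcp_rot']);print(s['t'],s['eef_pos'],R.T@s['force'],R.T@(np.array([.537,.211,.209])-s['eef_pos']))
E
```

```text
14.1833 [0.54765171 0.20776973 0.17390043] [4.92665585 1.0871841  1.64843337] [-0.00473479  0.00133073 -0.03649225]
```

The axial resistance has gone and only the flap presses sideways on the fingers, with the tips about 47 mm below the rim. I withdraw gently.

Emit:
send_rows([
  [[1,0,0,-0.5,0,0,0],[1,0,0,-0.7,0,0,0],[1,0,0,-0.8,0,0,0],[1,0,0,-0.8,0,0,0]],
])

```text
t: 14.52
eef_pos: [0.5358, 0.2099, 0.2007]
tcp_rot: [[-0.893, 0.173, 0.415], [0.157, 0.985, -0.073], [-0.421, -0.0, -0.907]]
force: [-5.8, 0.5, -3.2]
grip_width: 0.0001
gripper_force: 2.7
```

Emit:
send_rows([
  [[1,0,0,-1,0,0,0],[1,0,0,-1,0,0,0],[1,0,0,-2,0,0,0],[1,0,0,-3,0,0,0],[1,0,0,-3,0,0,0],[1,0,0,-3,0,0,0],[1,0,0,-2,0,0,0],[1,0,0,0,0,0,0]],
])

```text
t: 15.18
eef_pos: [0.4762, 0.2221, 0.3449]
tcp_rot: [[-0.887, 0.171, 0.429], [0.157, 0.985, -0.068], [-0.434, 0.007, -0.901]]
force: [0.5, 1.2, 1.0]
grip_width: 0.0002
gripper_force: 0.0
```

```bash
python3 - <<'E'
from fit import *
s=get_obs();a=save('wrist','o.png')[:,:,::-1].copy();b=save('side','o2.png')[:,:,::-1].copy();c=save('scene','o3.png')[:,:,::-1].copy()
print(s['t'],s['eef_pos'],s['force'])
def cr(i,x,y,w,h,W,H):return cv2.resize(i[y:y+h,x:x+w],(W,H),interpolation=cv2.INTER_CUBIC)
cv2.imwrite('pics/p.png',np.hstack([cr(a,176,50,160,240,400,600),np.vstack([cr(b,180,110,160,180,400,300),cr(c,140,130,240,180,400,300)])]))
E
```

```text
15.1833 [0.47617133 0.22207225 0.3448906 ] [0.47694472 1.2401011  1.0231738 ]
```

View pics/p.png

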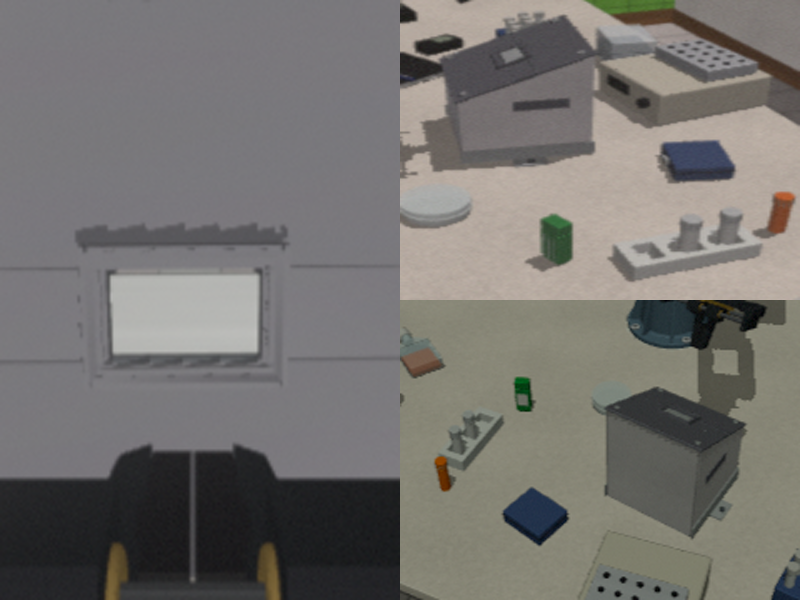

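The flap is fully shut (crop 110–262, 270–354), the mailer is gone, both round mailers stand in the rack and nothing else has moved. The robot touches nothing, so I hand in.

```bash
python3 -c "
from station import *
print(sign_off())"
```

```text
the job is handed in; nothing more can be done
None
```

I pushed the flat slide mailer through the inlet into the glass-waste bin. The flap sprang shut behind it, both round mailers are still in the rack, nothing else in the final pictures looked moved, and I handed the job in at about 15 s.

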